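# Stow the cold chisel and shut the chest

### The arm

A 6-joint arm with a two-finger parallel gripper is mounted at the origin on the work surface. World frame = base frame: x ahead of the robot, y to its left, z up, the work surface at z = 0. Lengths are in m, angles in rad, forces in N, time in s.
With the tool pointing down it reaches from about 0.425 to 0.95 m from the base axis. Payload 3.5 kg.
Tool frame: the origin (TCP) lies at the very end of the fingers, on their centre line; the grasp point (between the pads) lies 19 mm behind it (ctrl.grip_point_offset is the distance from the TCP to the grasp point, in m); z points along the fingers, y is the line along which they close (so a half turn about z gives the same grasp; the last joint's range is limited). The gripper opens to 85 mm and grips with 20 to 120 N. Pads are 22 mm wide; open, the fingers measure 114 mm over their backs; the gripper's body (76 mm by 85 mm) begins 54 mm behind the grasp point. The pads swing forward as they close: fully open they stand 13 mm farther back than shut.
Start: joints at [1.199, 0.286, 1.577, -0, 1.279, -0.15], TCP at [0.148, 0.658, 0.231] pointing down, gripper open.
Joint ranges: [-2.77, 2.77], [-0.9, 2.22], [0.21, 2.48], [-1.53, 4.67], [0.24, 2.81], [-2.84, 2.84]. Speed limits (rad/s): [2.79, 2.79, 3.14, 3.14, 3.14, 3.14].

### API

Orientations are given as a unit quaternion [x, y, z, w].
In Python, from plant import ctrl gives the robot as it stands. The module is installed in compiled form; this text tells all that it offers.
- The arm moves only by the shell command python3 -m pendant 'ROWS' [OPENING] [FORCE]. ROWS is JSON, a list of rows, each an object of numbers: "dx", "dy", "dz": the shift along the tool's x, y, z in cm; "twist": the turn about the tool's z in degrees. A call has 1 to 10 rows; each row is the pose to reach, as a shift and turn from the pose commanded when the call began, along the tool's axes at that moment; what a row does not reach only later rows make up. A row lasts 1/8 s, in which the tool goes at most 62.5 mm and 10.7 degrees, less where a joint would pass 70% of its speed; a pose out of reach is approached as far as the arm can. A call with a gripper value outside its range is refused whole. OPENING is the opening in per cent of the stroke, from 0 (shut) to 100 (fully open), set as the call begins (- or left out, the last holds). The fingers move at their own pace and stop on an object; FORCE is the grip in N (left out, the last holds). Time passes only in rows, so rows that repeat a pose let the fingers close. It gives the time, the measured TCP pose, the force, the opening and the grip force at its end, in the units of the state.
- ctrl.get_state(): the state, without advancing time (a new reading comes with each control period).
- ctrl.read_camera(name): name is "side" or "top"; returns a dict with "img" (384x512x3 uint8, red, green, blue), "depth" (384x512 float32, m along the optical axis (not along the pixel's ray), 0 where there is no reading), "camera_matrix" (3x3 intrinsics, pixels), "xyz" and "rotation" of the camera in the world. Camera axes: x right, y up, looking along -z (the intrinsics and any distortion apply to the point x, -y, -z); pixel columns grow to the right and rows downward; lengths in m; the calibration is good to about 2 mm. A picture is of the moment at which its call begins.
- ctrl.sign_off(): hands the job in; it is judged then, once.
The state is a dict: "time": time; "qpos": joint angles; "dq": joint speeds; "joint_efforts": joint torques, N m; "eef_pos": TCP position; "tcp_rot": TCP orientation; "contact_force": force on the tool from outside, world axes, zero at the start; "wrist_torque": the same for the moment, N m; "opening": opening from 0.0 (shut) to 1.0 (fully open); "finger_force": force on a finger pad.
Only numpy, scipy, OpenCV 4.12 (cv2) and the standard library are available. Lean on these libraries where they do the work, as an engineer would, in place of code of your own. Each camera call takes 0.05 s, during which the arm holds its last target. There are 200 camera calls.

### The job

Put the cold chisel away: take it out of the tube stand, lay it down flat in the long empty front bay of the chest's tray and let go of it there. Then unlock the lid's folding stay by breaking its knee, and lower the lid gently until it is fully shut, without letting it drop. Leave the other tools where they are.

Things in the scene. Friction and masses are not known exactly. Their poses are not given: they have to be found in the camera images.
- chisel_mid (a point): Cold chisel: octagonal steel bar, 22 mm across flats, 200 mm long, 0.4 kg; tallest, thickest tool in the stand. It starts upright, edge down, in any of the three tubes, top 206 mm above the bench. Point: middle of its length. z axis: along the bar to the struck end (up at the start); x and y are normal to flats (flats every 45 degrees). Last 50 mm taper to a 22 mm wide edge.
- tool_stand: Fixed stand: plate 200 x 80 x 6 mm with three upright square steel tubes (outside 36 mm, bore 30 mm, rims 86 mm above the bench) in a row along its x axis, at x = -60, 0 and +60 mm. Origin under the middle of the plate. The chisel, a drift punch and an awl stand in the tubes. The bench between stand and chest is clear.
- punch_mid (a point): Drift punch, round steel 14 mm thick, 150 mm long, standing in the stand; leave it. Point: its middle.
- awl_mid (a point): Awl with a turned wooden handle, 155 mm long, standing in the stand; leave it. Point: its middle.
- chest: Fixed steel chest, 300 (x) x 200 (y) x 100 (z) mm, walls 3 mm, origin under its centre. Hinge along x at its +y edge; its front is the -y face. A tray inside has its floor 50 mm above the bench; a divider along x at y = -12 mm, 30 mm high, parts it into an empty front bay (294 mm along x, 84 mm wide) and a rear bay with stock.
- front_bay (a point): Centre of the floor of the empty front bay; 50 mm above the bench, 50 mm below the chest's rim. Axes as the chest's.
- lid (a joint): Opening angle of the lid, rad: 0 shut, 1.48 at the start (held up by the locked stay). Weight 0.6 kg; its stiff hinge holds it where it is left above about 1.15 rad, lower down it falls shut unless held.
- lid_hinge (a point): Middle of the hinge axis (along the chest's x axis), 100 mm above the bench. The lid reaches 204 mm from it.
- lid_tab (a point): Centre of the lid's lift tab: steel flat bar 40 mm wide (along the chest's x), 6 mm thick, standing 48 mm out from the middle of the lid's free edge in the lid's plane, its two sides clear. 231 mm from the hinge axis; 330 mm above the bench at the start, 107 mm when shut, then in front of the chest.
- stay_upper (a joint): Fold angle of the stay's knee, rad: -0.05 at the start (on its stop, just past straight: locked, the lid cannot be pushed down), 0 straight, growing as the knee folds towards the hinge; about 2.9 with the lid shut. A light push of a few newtons breaks it; it then stays where it is left while the lid is above 1.15 rad.
- stay_knee (a point): Centre of the steel barrel (18 mm thick, 28 mm long along the chest's x) at the knee of the stay: two 107 mm links inside the chest's -x end, 122 mm from its middle, joining chest and lid. 158 mm above the bench at the start. It breaks towards the hinge and down (0.81 along the chest's +y, 0.58 along -z): 26 mm folds it 0.5 rad and lowers the lid 0.05 rad.
- chip_hammer_mid (a point): Chipping hammer lying on the bench; leave it. Point on its handle.
- wire_brush_mid (a point): Wire brush lying bristles down; leave it.
- corner_magnet_mid (a point): Welding corner magnet, a steel triangle about 120 mm; leave it.
- spray_can_mid (a point): Upright can, 54 mm thick, 170 mm tall; leave it. Point: its middle.
- tube_offcut_mid (a point): Square tube offcut 40 x 40 x 160 mm; leave it.
- pliers_mid (a point): Pliers lying on the bench; leave them.

How it is judged:
On the way, in this order (a step that is already met when the one before it is completed fails the run):
1. the chisel lies flat in the front bay, let go (z of chisel_mid in the frame of front_bay between 0.004 and 0.018 m and y of chisel_mid in the frame of front_bay between -0.036 and 0.036 m and x of chisel_mid in the frame of front_bay between -0.05 and 0.05 m and contact force between the fingers and cold_chisel below 0.1 N), for 0.2 s.
2. the stay's knee is broken while the lid is still up (value of joint stay_upper above 0.3 rad and value of joint lid above 0.9 rad), for 0.2 s.
3. the lid is fully shut (value of joint lid below 0.03 rad), for 0.2 s.
At the end, for the whole second after the job is handed in: The chisel lies at rest, flat on the floor of the front bay (its middle within 36 mm of the bay's middle line, within 50 mm of its middle lengthwise and less than 18 mm above its floor), and the lid is shut (within 0.03 rad) (value of joint lid below 0.03 rad and z of chisel_mid in the frame of front_bay between 0.004 and 0.018 m and y of chisel_mid in the frame of front_bay between -0.036 and 0.036 m and x of chisel_mid in the frame of front_bay between -0.05 and 0.05 m and linear speed of cold_chisel below 0.02 m/s); the robot touches nothing.
It fails at once if the lid drops or slams (faster than 2.5 rad/s) (velocity of joint lid below -2.5 rad/s).
It fails at once if the chisel is dropped into the chest (inside it, faster than 0.8 m/s) (linear speed of cold_chisel above 0.8 m/s and z of chisel_mid in the frame of chest below 0.1 m and x of chisel_mid in the frame of chest between -0.14 and 0.14 m and y of chisel_mid in the frame of chest between -0.1 and 0.1 m).
It fails at once if another tool is moved by more than 40 mm (distance of any of punch_mid, awl_mid, chip_hammer_mid, wire_brush_mid, corner_magnet_mid, spray_can_mid, tube_offcut_mid, pliers_mid from where it was at the start of the episode above 0.04 m).
It also fails if it takes over 72 s, if anything falls off the work surface, if the arm or the gripper's body presses on something with over 40 N, if the wrist force passes 120 N, or if a joint passes its speed limit or range.

## Working session

There is one attempt and no reset: what is moved stays moved. The work goes in short steps, Python scripts to look and compute and a shell command to move; the robot and the scene stay as the last step left them, time stands still between calls to the robot, and variables do not carry over. Pictures are saved under pics/ and viewed, at most 10 in all, crops included, and the job is handed in when it is done.

```bash
mkdir -p pics; cat > h.py <<'E'
import numpy as np, cv2
from plant import ctrl
def cam(n):
    c=ctrl.read_camera(n); d=c['depth']; K=np.array(c['camera_matrix'])
    v,u=np.indices(d.shape)
    p=np.stack([(u-K[0,2])/K[0,0]*d,-(v-K[1,2])/K[1,1]*d,-d],-1)
    c['P']=p@np.array(c['rotation']).T+np.array(c['xyz']); c['P'][d==0]=np.nan
    return c
E
python3 - <<'E'
from h import *
s=ctrl.get_state(); print({k:np.round(v,3).tolist() for k,v in s.items()})
for n in ('side','top'):
    c=cam(n); np.savez(n+'.npz',**{k:c[k] for k in('img','P','camera_matrix','xyz','rotation')}); print(n,c['xyz'],np.round(c['rotation'],3).tolist(),c['camera_matrix'],{k for k in c})
    cv2.imwrite(f'pics/{n}0.png',cv2.resize(c['img'][...,::-1],(800,600)))
E
```

```text
{'time': 0.0, 'qpos': [1.199, 0.287, 1.578, -0.0, 1.279, -0.15], 'dq': [-0.0, 0.0, -0.002, 0.001, 0.001, -0.0], 'joint_efforts': [-0.0, -40.599, -29.262, -0.0, 0.006, -0.0], 'eef_pos': [0.148, 0.658, 0.23], 'tcp_rot': [0.111, 0.994, -0.001, -0.0], 'contact_force': [-0.44, -0.312, 0.723], 'wrist_torque': [0.025, 0.036, -0.025], 'finger_force': 0.0, 'opening': 1.001}Traceback (most recent call last):
  File "<stdin>", line 4, in <module>
  File "h.py", line 7, in cam
    c['P']=p@np.array(c['rotation']).T+np.array(c['xyz']); c['P'][d==0]=np.nan
           ~^~~~~~~~~~~~~~~~~~~~~~~~~~
ValueError: matmul: Input operand 1 has a mismatch in its core dimension 0, with gufunc signature (n?,k),(k,m?)->(n?,m?) (size 4 is different from 3)
```

Rotation is a quaternion.

```bash
sed -i "s/^from plant/from scipy.spatial.transform import Rotation as R\nfrom plant/; s/np.array(c\['rotation'\]).T/R.from_quat(c['rotation']).as_matrix().T/" h.py
python3 - <<'E'
from h import *
for n in ('side','top'):
    c=cam(n); np.savez(n+'.npz',**{k:c[k] for k in('img','P','camera_matrix','xyz','rotation')}); print(n,c['xyz'],R.from_quat(c['rotation']).as_matrix().round(3).tolist(),c['camera_matrix'],{k for k in c})
    cv2.imwrite(f'pics/{n}0.png',cv2.resize(c['img'][...,::-1],(800,600)))
E
```

```text
side [0.39099811 0.71605278 1.12093163] [[-0.983, 0.151, -0.104], [-0.183, -0.747, 0.64], [0.019, 0.648, 0.762]] [[364.01205026   0.         250.95546054]
 [  0.         364.01205026 192.101283  ]
 [  0.           0.           1.        ]] {'camera_matrix', 'depth', 'img', 'P', 'rotation', 'xyz'}
top [ 0.27810886 -0.04801734  1.90796452] [[0.006, 0.991, -0.131], [-1.0, 0.006, 0.001], [0.002, 0.131, 0.991]] [[468.05182804   0.         266.65517107]
 [  0.         468.05182804 197.30152735]
 [  0.           0.           1.        ]] {'camera_matrix', 'depth', 'img', 'P', 'rotation', 'xyz'}
```

View pics/side0.png

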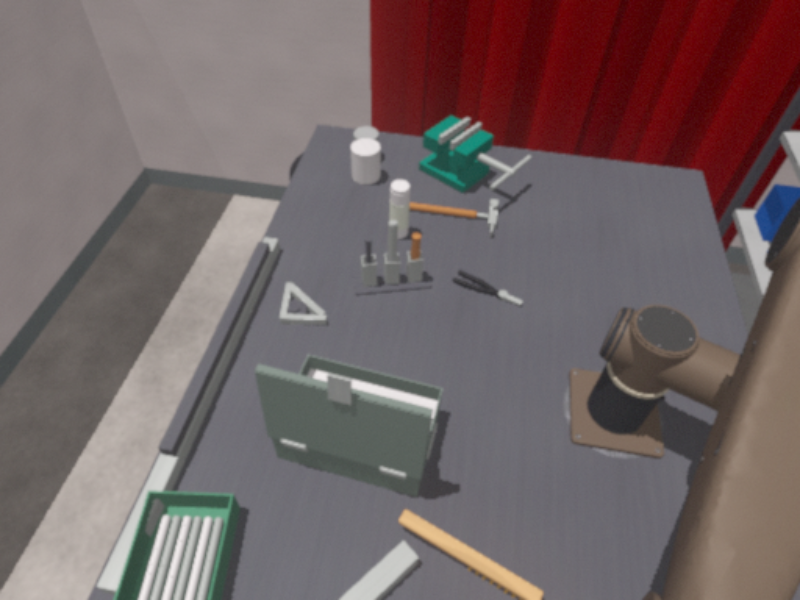

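View pics/top0.png

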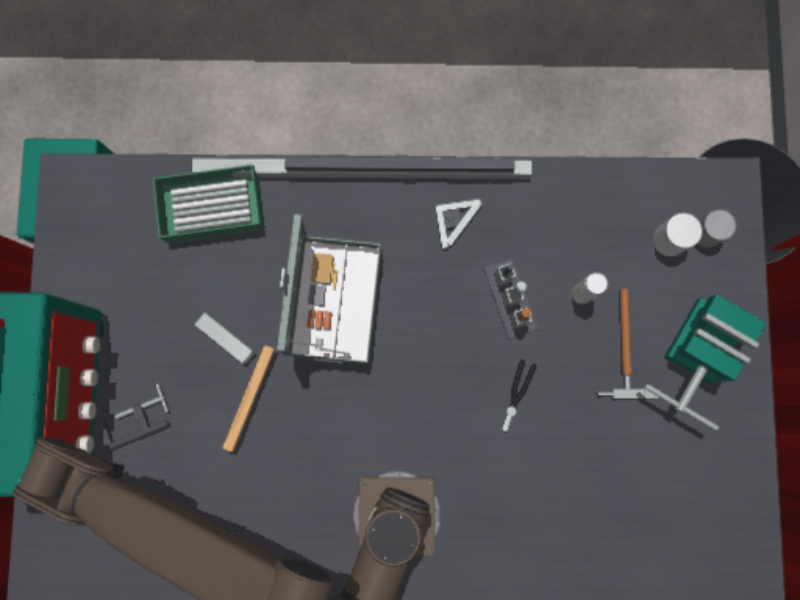

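Side view: the chisel is the tall bar in the middle tube at (393,235), the awl (orange) is at (416,245) and the punch at (368,250). Top view: the chest is at (340,300) with its hinge to the image left, the stay at its lower end near (325,347), and the stand at (513,298).

```bash
python3 - <<'E'
from h import *
T=np.load('top.npz');S=np.load('side.npz')
def box(A,lo,hi): 
    P=A['P']; return ((P>=lo)&(P<=hi)).all(-1)
tp=lambda u,v:T['P'][int(v*.64),int(u*.64)].round(3)
for n,q in dict(bay=(355,300),rimF=(375,300),stand=(513,298),chis=(521,286),tab=(284,278),lidtop=(297,220),bench=(430,350)).items(): print(n,tp(*q))
# stand
for nm,A in(('top',T),('side',S)):
    for zlo,zhi in((.08,.093),(.14,.19),(.196,.215)):
        m=box(A,[.3,-.5,zlo],[.75,-.2,zhi]); n,l,st,_=cv2.connectedComponentsWithStats(m.astype(np.uint8))
        for i in range(1,n):
            if st[i,4]>4: print(nm,zlo,st[i,4],np.median(A['P'][l==i],0).round(4),A['P'][l==i].min(0).round(3),A['P'][l==i].max(0).round(3))
    m=box(A,[.3,-.5,.003],[.75,-.2,.012]); print('plate',m.sum(),A['P'][m].mean(0).round(4), cv2.minAreaRect((A['P'][m][:,:2]*1000).astype(np.float32)))
    m=box(A,[.35,-.1,.003],[.9,.35,.45]); print('chestall',A['P'][m].min(0),A['P'][m].max(0))
    m=box(A,[.35,-.05,.09],[.9,.25,.108]); print('rim',m.sum(),cv2.minAreaRect((A['P'][m][:,:2]*1000).astype(np.float32)))
    m=box(A,[.35,-.05,.04],[.9,.25,.058]); print('floor',m.sum(),np.median(A['P'][m],0),cv2.minAreaRect((A['P'][m][:,:2]*1000).astype(np.float32)))
    m=box(A,[.35,-.05,.305],[.9,.35,.36]); print('tab',m.sum(),A['P'][m].mean(0),A['P'][m].min(0),A['P'][m].max(0))
    m=box(A,[.35,.05,.13],[.9,.35,.29])
    q=A['P'][m]; c=q.mean(0); print('lidplane',m.sum(),c,np.linalg.svd(q-c,full_matrices=False)[2][2])
im=cv2.resize(T['img'][140:250,160:350][...,::-1],None,fx=4,fy=4,interpolation=2); cv2.imwrite('pics/c1.png',im)
E
```

```text
bay [0.545 0.11  0.048]
rimF [0.548 0.059 0.026]
stand [ 0.55  -0.291  0.084]
chis [ 0.557 -0.293  0.211]
tab [0.552 0.24  0.35 ]
lidtop [0.692 0.221 0.304]
bench [ 0.421 -0.084 -0.003]
top 0.08 9 [ 0.6254 -0.2632  0.0851] [ 0.622 -0.276  0.082] [ 0.634 -0.252  0.093]
top 0.08 5 [ 0.5686 -0.2757  0.0838] [ 0.562 -0.283  0.081] [ 0.573 -0.271  0.09 ]
top 0.08 7 [ 0.5497 -0.2859  0.0839] [ 0.542 -0.299  0.081] [ 0.554 -0.276  0.092]
top 0.08 6 [ 0.5479 -0.3127  0.0858] [ 0.545 -0.315  0.081] [ 0.557 -0.306  0.09 ]
top 0.08 5 [ 0.547  -0.4765  0.0823] [ 0.543 -0.479  0.08 ] [ 0.55  -0.467  0.092]
top 0.08 8 [ 0.5118 -0.2947  0.0835] [ 0.502 -0.305  0.081] [ 0.517 -0.291  0.092]
top 0.14 13 [ 0.6158 -0.2736  0.1522] [ 0.607 -0.28   0.14 ] [ 0.619 -0.268  0.163]
top 0.14 166 [ 0.5695 -0.4765  0.1673] [ 0.545 -0.5    0.14 ] [ 0.596 -0.454  0.178]
top 0.14 16 [ 0.5505 -0.2857  0.1658] [ 0.547 -0.299  0.142] [ 0.566 -0.282  0.19 ]
top 0.14 31 [ 0.5009 -0.3129  0.156 ] [ 0.491 -0.323  0.141] [ 0.514 -0.303  0.166]
top 0.196 31 [ 0.5577 -0.2939  0.2035] [ 0.547 -0.304  0.196] [ 0.57  -0.284  0
[... 1409 characters left out ...]
 0.196] [ 0.572 -0.279  0.207]
plate 642 [ 0.5144 -0.3079  0.0058] ((526.7677612304688, -350.4031677246094), (298.1338195800781, 446.2273864746094), 89.90133666992188)
chestall [ 0.35013769 -0.09996149  0.00300168] [0.89999808 0.34997384 0.3540893 ]
rim 264 ((545.356201171875, 161.01979064941406), (206.25839233398438, 301.96337890625), 84.62914276123047)
floor 759 [0.56491147 0.07719153 0.0493758 ] ((640.3699951171875, 100.65928649902344), (298.8371887207031, 508.48748779296875), 89.81172180175781)
tab 216 [0.55077041 0.24743526 0.32981763] [0.43698582 0.22296545 0.30500051] [0.68328128 0.2544304  0.3540893 ]
lidplane 3395 [0.54841469 0.25368073 0.21406254] [0.09200482 0.99160466 0.09085879]
```

View pics/c1.png

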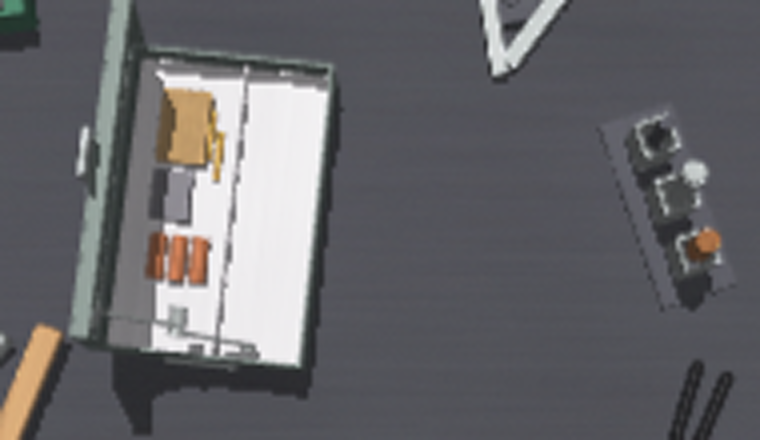

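The crop shows the chisel's light top at (694,172) over the middle tube, the stay running from (105,318) to (250,352) and the barrel near (177,318). The chest fit agrees with the given sizes: centre (0.544, 0.160), yaw -5.4°, rim 201x304 mm. The chisel is at about (0.559, -0.294) and the stand's yaw is about 18°.

```bash
cat >> h.py <<'E'
C0=np.array([.5445,.1604,0]); YAW=-5.37
RC=R.from_euler('z',YAW,degrees=True)
ch=lambda p:RC.apply(np.asarray(p))+C0       # chest -> world
inv=lambda p:RC.inv().apply(np.asarray(p)-C0)
def delta(*targets):
    "targets: (world tcp xyz, world yaw of tool x in deg)"
    s=ctrl.get_state(); Rt=R.from_quat(s['tcp_rot']); p=np.array(s['eef_pos'])
    xa=Rt.as_matrix()[:,0]; y0=np.degrees(np.arctan2(xa[1],xa[0]))
    print('tcp',p.round(4),'chest',inv(p).round(4),'yaw',y0.round(1))
    for t,y in targets:
        print((Rt.inv().apply(np.array(t)-p)*100).round(2),'twist',round(-((y-y0+180)%360-180),1))
E
python3 - <<'E'
from h import *
delta(([.43,.35,.43],167.3),([.559,-.294,.43],198))
# knee: side/top points inside chest near x=-122
for n in('top','side'):
    A=np.load(n+'.npz'); P=inv(A['P'].reshape(-1,3)).reshape(A['P'].shape)
    m=((P>[-.142,-.09,.06])&(P<[-.1,.095,.26])).all(-1); q=P[m]
    print(n,len(q)); print(q[np.argsort(q[:,2])][::max(1,len(q)//25)].round(3).tolist())
E
```

```text
tcp [0.1483 0.658  0.2302] chest [-0.4411  0.4583  0.2302] yaw 167.3
[-34.25 -23.88 -19.94] twist -0.0
[-61.   -83.87 -19.84] twist -30.7
top 113
[[-0.14, 0.091, 0.061], [-0.12, 0.094, 0.061], [-0.114, -0.014, 0.068], [-0.135, -0.048, 0.076], [-0.138, -0.014, 0.079], [-0.136, -0.037, 0.082], [-0.136, -0.042, 0.091], [-0.135, -0.028, 0.109], [-0.136, -0.025, 0.113], [-0.135, -0.008, 0.134], [-0.133, -0.002, 0.145], [-0.119, 0.006, 0.154], [-0.127, 0.005, 0.158], [-0.121, 0.017, 0.161], [-0.118, 0.021, 0.163], [-0.136, 0.011, 0.165], [-0.117, 0.009, 0.166], [-0.128, 0.011, 0.168], [-0.125, 0.011, 0.171], [-0.118, 0.012, 0.172], [-0.127, 0.02, 0.186], [-0.129, 0.037, 0.196], [-0.126, 0.04, 0.2], [-0.13, 0.059, 0.215], [-0.127, 0.058, 0.224], [-0.136, 0.073, 0.236], [-0.126, 0.07, 0.242], [-0.134, 0.071, 0.249], [-0.139, 0.076, 0.258]]
side 211
[[-0.132, 0.095, 0.183], [-0.111, 0.093, 0.193], [-0.139, 0.093, 0.197], [-0.108, 0.093, 0.202], [-0.136, 0.095, 0.204], [-0.127, 0.093, 0.207], [-0.115, 0.092, 0.21], [-0.141, 0.094, 0.212], [-0.127, 0.094, 0.215], [-0.14, 0.091, 0.218], [-0.135, 0.094, 0.219], [-0.137, 0.092, 0.223], [-0.134, 0.091, 0.225], [-0.137, 0.092, 0.228], [-0.101, 0.091, 0.23], [-0.126, 0.092, 0.234], [-0.131, 0.091, 0.236], [-0.112, 0.093, 0.239], [-0.106, 0.092, 0.241], [-0.123, 0.092, 0.243], [-0.124, 0.089, 0.245], [-0.1, 0.091, 0.247], [-0.133, 0.089, 0.25], [-0.105, 0.09, 0.252], [-0.111, 0.089, 0.254], [-0.127, 0.089, 0.256], [-0.108, 0.09, 0.259]]
```

```bash
python3 -m pendant '[{"dx":-6,"dy":-4,"dz":-6},{"dx":-10,"dy":-7,"dz":-11},{"dx":-14,"dy":-10,"dz":-16},{"dx":-19,"dy":-13.5,"dz":-20},{"dx":-24,"dy":-17,"dz":-20},{"dx":-29,"dy":-20.5,"dz":-20},{"dx":-34,"dy":-24,"dz":-20},{"dx":-34,"dy":-24,"dz":-20}]' 45 40
python3 -c "
from h import *
delta(([.559,-.294,.43],198))"
```

```text
tcp [0.1483 0.658  0.2302] chest [-0.4411  0.4583  0.2302] yaw 167.3
[-61.   -83.87 -19.84] twist -30.7$[0]: bad value
```

```bash
python3 -m pendant '[{"dx":-6,"dy":-4,"dz":-6,"twist":0},{"dx":-10,"dy":-7,"dz":-11,"twist":0},{"dx":-14,"dy":-10,"dz":-16,"twist":0},{"dx":-19,"dy":-13.5,"dz":-20,"twist":0},{"dx":-24,"dy":-17,"dz":-20,"twist":0},{"dx":-29,"dy":-20.5,"dz":-20,"twist":0},{"dx":-34,"dy":-24,"dz":-20,"twist":0},{"dx":-34,"dy":-24,"dz":-20,"twist":0}]' 45 40
python3 -c "
from h import *
delta(([.559,-.294,.43],198))"
```

```text
time: 1.15
eef_pos: [0.4286, 0.3475, 0.4313]
tcp_rot: [0.111, 0.994, -0.0, 0.0]
contact_force: [0.4, 0.1, 0.4]
opening: 0.455
finger_force: 0.0
tcp [0.4286 0.3475 0.4313] chest [-0.1329  0.1754  0.4313] yaw 167.2
[-26.92 -59.67   0.14] twist -30.8
```

```bash
python3 -m pendant '[{"dx":-2.5,"dy":-5.5,"dz":0,"twist":0},{"dx":-5,"dy":-11,"dz":0,"twist":0},{"dx":-7.5,"dy":-16.5,"dz":0,"twist":0},{"dx":-10,"dy":-22,"dz":0,"twist":0},{"dx":-12.5,"dy":-27.5,"dz":0,"twist":0},{"dx":-15,"dy":-33,"dz":0,"twist":-6},{"dx":-17.5,"dy":-38.5,"dz":0,"twist":-12},{"dx":-20,"dy":-44,"dz":0,"twist":-18},{"dx":-22.5,"dy":-49.5,"dz":0,"twist":-24},{"dx":-25,"dy":-55,"dz":0,"twist":-30.8}]'
python3 -c "
from h import *
delta(([.559,-.294,.23],198),([.559,-.294,.146],198))"
```

```text
time: 2.4
eef_pos: [0.5502, -0.2439, 0.431]
tcp_rot: [-0.159, 0.987, 0.0, -0.0]
contact_force: [0.8, -0.3, -0.1]
opening: 0.45
finger_force: 0.0
tcp [ 0.5502 -0.2439  0.431 ] chest [ 0.0435 -0.402   0.431 ] yaw -161.7
[ 0.74 -5.04 20.1 ] twist 0.3
[ 0.74 -5.04 28.5 ] twist 0.3
```

```bash
python3 -m pendant '[{"dx":0.7,"dy":-5,"dz":5,"twist":0},{"dx":0.7,"dy":-5,"dz":10,"twist":0},{"dx":0.7,"dy":-5,"dz":15,"twist":0},{"dx":0.7,"dy":-5,"dz":19,"twist":0},{"dx":0.7,"dy":-5,"dz":19,"twist":0}]' 60 40
python3 - <<'E'
from h import *
delta(([.559,-.294,.146],198))
c=cam('side'); P=c['P']
m=((P>[.5,-.34,.1])&(P<[.62,-.24,.31])).all(-1); v,u=np.where(m); print(u.min(),u.max(),v.min(),v.max())
cu,cv_=int(u.mean()),int(v.mean())
cv2.imwrite('pics/g1.png',cv2.resize(c['img'][max(0,cv_-60):cv_+60,cu-75:cu+75][...,::-1],(750,600),interpolation=2))
E
```

```text
time: 3.02
eef_pos: [0.5569, -0.2902, 0.2362]
tcp_rot: [-0.157, 0.988, 0.004, -0.003]
contact_force: [-0.6, -0.4, 0.6]
opening: 0.601
finger_force: 0.0
tcp [ 0.5569 -0.2902  0.2362] chest [ 0.0545 -0.4475  0.2362] yaw -161.9
[-0.13 -0.5   9.02] twist 0.1
235 267 118 165
```

View pics/g1.png

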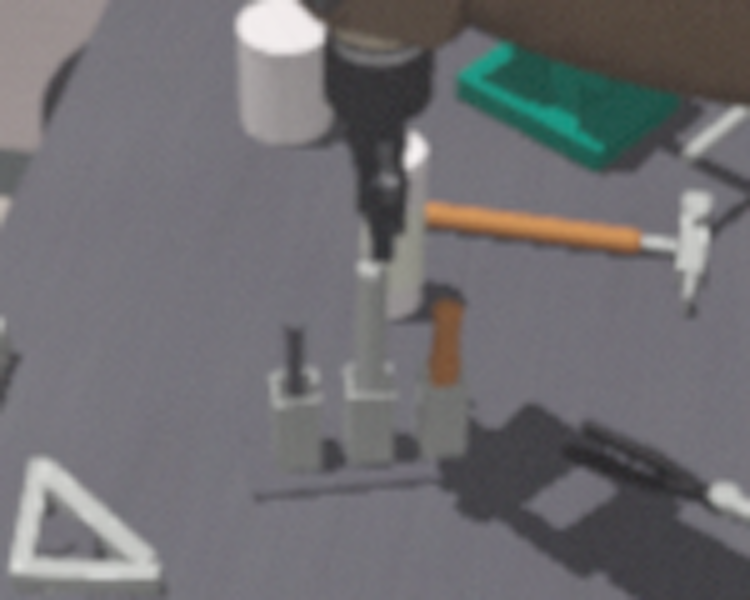

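The fingers stand right above the chisel: its top is at (370,265) and the near finger at (383,240). The small sideways offset is what the finger's own offset should give. I'll go down and grip.

```bash
python3 -m pendant '[{"dx":-0.1,"dy":0,"dz":3,"twist":0},{"dx":-0.1,"dy":0,"dz":6,"twist":0},{"dx":-0.1,"dy":0,"dz":9.4,"twist":0},{"dx":-0.1,"dy":0,"dz":9.4,"twist":0},{"dx":-0.1,"dy":0,"dz":9.4,"twist":0}]' 60 40
python3 -m pendant '[{"dx":0,"dy":0,"dz":0,"twist":0},{"dx":0,"dy":0,"dz":0,"twist":0},{"dx":0,"dy":0,"dz":0,"twist":0},{"dx":0,"dy":0,"dz":0,"twist":0},{"dx":0,"dy":0,"dz":0,"twist":0},{"dx":0,"dy":0,"dz":0,"twist":0}]' 0 40
```

```text
time: 3.7
eef_pos: [0.5616, -0.2924, 0.1507]
tcp_rot: [-0.157, 0.988, -0.002, 0.002]
contact_force: [-0.7, 0.1, 0.2]
opening: 0.601
finger_force: 0.0
time: 4.45
eef_pos: [0.5612, -0.2922, 0.1498]
tcp_rot: [-0.157, 0.988, -0.001, 0.001]
contact_force: [-0.7, -0.3, 6.3]
opening: 0.254
finger_force: 39.2
```

```bash
python3 -m pendant '[{"dx":0,"dy":0,"dz":-2,"twist":0},{"dx":0,"dy":0,"dz":-5,"twist":0},{"dx":0,"dy":0,"dz":-9,"twist":0},{"dx":0,"dy":0,"dz":-13,"twist":0},{"dx":0,"dy":0,"dz":-14,"twist":0},{"dx":0,"dy":0,"dz":-14,"twist":0}]' 0 40
python3 -c "
from h import *
delta((ch([-.085,-.0555,.28]),180+YAW))"
```

```text
time: 5.2
eef_pos: [0.5597, -0.2911, 0.2867]
tcp_rot: [-0.157, 0.988, 0.0, -0.0]
contact_force: [-0.1, -0.2, -5.3]
opening: 0.256
finger_force: 39.7
tcp [ 0.5597 -0.2911  0.2867] chest [ 0.0574 -0.4481  0.2867] yaw -161.9
[-2.57 41.68  0.7 ] twist 23.5
```

```bash
python3 -m pendant '[{"dx":0,"dy":3,"dz":0,"twist":2},{"dx":-0.5,"dy":7,"dz":0,"twist":5},{"dx":-1,"dy":12,"dz":0,"twist":8},{"dx":-1.3,"dy":17,"dz":0,"twist":11},{"dx":-1.6,"dy":22,"dz":0,"twist":14},{"dx":-1.9,"dy":27,"dz":0,"twist":17},{"dx":-2.2,"dy":32,"dz":0,"twist":20},{"dx":-2.4,"dy":37,"dz":0,"twist":22},{"dx":-2.6,"dy":40,"dz":0,"twist":23.5},{"dx":-2.6,"dy":41.7,"dz":0,"twist":23.5}]'
python3 -m pendant '[{"dx":0,"dy":0,"dz":0,"twist":0},{"dx":0,"dy":0,"dz":0,"twist":0}]'
python3 - <<'E'
from h import *
delta((ch([-.085,-.0555,.196]),180+YAW))
c=cam('side'); d=c['img'][190:330,130:330]
cv2.imwrite('pics/p1.png',cv2.resize(d[...,::-1],(800,560),interpolation=2))
E
```

```text
time: 6.45
eef_pos: [0.4535, 0.1143, 0.2846]
tcp_rot: [0.046, 0.999, -0.0, -0.002]
contact_force: [0.3, 0.2, -3.9]
opening: 0.251
finger_force: 40.0
time: 6.7
eef_pos: [0.4553, 0.1122, 0.2866]
tcp_rot: [0.047, 0.999, -0.0, -0.001]
contact_force: [-0.4, 0.4, -4.0]
opening: 0.255
finger_force: 40.0
tcp [0.4553 0.1122 0.2866] chest [-0.0843 -0.0563  0.2866] yaw 174.6
[0.07 0.09 9.06] twist -0.1
```

View pics/p1.png

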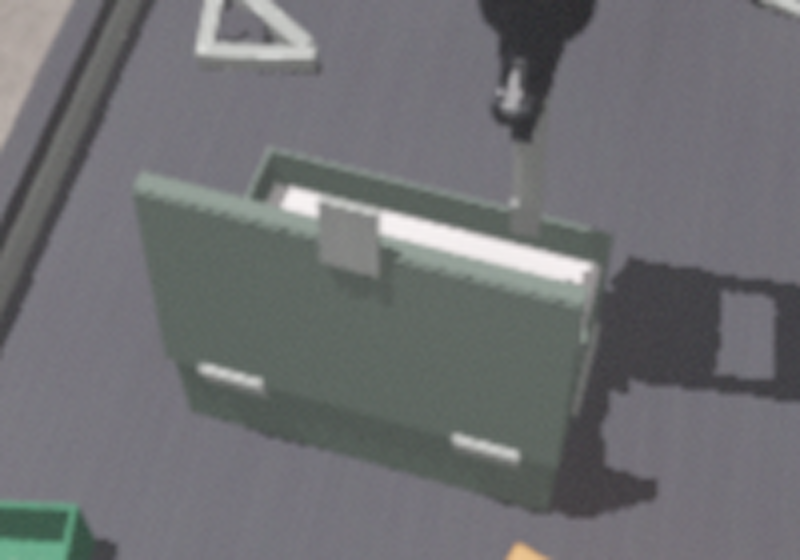

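The chisel hangs upright at (525,190) above the bay's -x part, clear of the stay at (590,330). I'll lower it until it touches.

```bash
python3 -m pendant '[{"dx":0,"dy":0.1,"dz":3,"twist":0},{"dx":0,"dy":0.1,"dz":6,"twist":0},{"dx":0,"dy":0.1,"dz":7.5,"twist":0},{"dx":0,"dy":0.1,"dz":8.6,"twist":0},{"dx":0,"dy":0.1,"dz":9,"twist":0},{"dx":0,"dy":0.1,"dz":9.3,"twist":0},{"dx":0,"dy":0.1,"dz":9.4,"twist":0}]' 0 40
python3 -m pendant '[{"dx":0,"dy":0,"dz":0,"twist":0},{"dx":-0.4,"dy":0,"dz":0.1,"twist":0},{"dx":-0.9,"dy":0,"dz":0.2,"twist":0},{"dx":-1.4,"dy":0,"dz":0.3,"twist":0},{"dx":-2,"dy":0,"dz":0.4,"twist":0}]' 0 20
python3 - <<'E'
from h import *
delta()
c=cam('top'); P=inv(c['P'].reshape(-1,3)).reshape(c['P'].shape)
cv2.imwrite('pics/p2.png',cv2.resize(c['img'][140:250,160:300][...,::-1],(760,600),interpolation=2))
for n in('top','side'):
    if n=='side': c=cam(n);P=inv(c['P'].reshape(-1,3)).reshape(c['P'].shape)
    m=((P>[-.145,-.09,.06])&(P<[.145,-.02,.19])).all(-1); q=P[m]
    for z in np.arange(.06,.19,.02):
        k=q[abs(q[:,2]-z)<.01]
        if len(k): print(n,z.round(2),len(k),np.median(k,0).round(3),k[:,0].min().round(3),k[:,0].max().round(3))
E
```

```text
time: 7.62
eef_pos: [0.4558, 0.1141, 0.194]
tcp_rot: [0.047, 0.999, 0.0, 0.001]
contact_force: [-0.1, 0.5, -4.1]
opening: 0.257
finger_force: 40.0
time: 8.25
eef_pos: [0.4778, 0.1123, 0.1925]
tcp_rot: [0.047, 0.999, 0.0, 0.003]
contact_force: [-1.1, 0.4, 7.5]
opening: 0.255
finger_force: 25.5
tcp [0.4778 0.1123 0.1925] chest [-0.0619 -0.0542  0.1925] yaw 174.6
top 0.06 10 [ 0.144 -0.053  0.061] 0.042 0.145
top 0.08 12 [ 0.144 -0.052  0.081] 0.143 0.145
top 0.1 10 [ 0.144 -0.057  0.105] -0.086 0.145
top 0.12 8 [-0.083 -0.064  0.12 ] -0.088 0.145
top 0.14 7 [-0.084 -0.057  0.137] -0.086 -0.081
top 0.16 6 [-0.082 -0.06   0.157] -0.084 -0.078
top 0.18 1 [-0.076 -0.066  0.17 ] -0.076 -0.076
side 0.08 1 [-0.09  -0.055  0.089] -0.09 -0.09
side 0.1 11 [-0.088 -0.047  0.102] -0.09 -0.068
side 0.12 28 [-0.081 -0.045  0.121] -0.088 -0.064
side 0.14 27 [-0.077 -0.044  0.14 ] -0.085 -0.064
side 0.16 27 [-0.075 -0.046  0.159] -0.082 -0.06
side 0.18 25 [-0.074 -0.045  0.177] -0.08 -0.06
```

It is pivoting about its edge: the tilt is about 7° against 7.8° expected. I'll follow the arc.

```bash
python3 -m pendant '[{"dx":-1.6,"dy":0,"dz":0.4,"twist":0},{"dx":-3.3,"dy":0,"dz":0.9,"twist":0},{"dx":-4.6,"dy":0,"dz":1.5,"twist":0},{"dx":-5.9,"dy":0,"dz":2.2,"twist":0},{"dx":-7.1,"dy":0,"dz":2.9,"twist":0},{"dx":-8.2,"dy":0,"dz":3.8,"twist":0},{"dx":-9.3,"dy":0,"dz":4.8,"twist":0},{"dx":-10.2,"dy":0,"dz":5.8,"twist":0}]' 0 20
python3 - <<'E'
from h import *
delta()
for n in('top','side'):
    c=cam(n);P=inv(c['P'].reshape(-1,3)).reshape(c['P'].shape)
    m=((P>[-.145,-.085,.06])&(P<[.14,-.02,.15])).all(-1); q=P[m]
    for z in np.arange(.06,.15,.015):
        k=q[abs(q[:,2]-z)<.0075]
        if len(k): print(n,z.round(3),len(k),np.median(k,0).round(3))
E
```

```text
time: 9.35
eef_pos: [0.5813, 0.1023, 0.1343]
tcp_rot: [0.047, 0.999, 0.0, 0.005]
contact_force: [3.5, -0.1, 2.1]
opening: 0.25
finger_force: 25.5
tcp [0.5813 0.1023 0.1343] chest [ 0.0421 -0.0544  0.1343] yaw 174.6
side 0.075 2 [-0.074 -0.061  0.082]
side 0.09 20 [-0.06  -0.058  0.092]
side 0.105 44 [-0.038 -0.049  0.106]
side 0.12 53 [-0.018 -0.047  0.12 ]
side 0.135 57 [ 0.002 -0.048  0.135]
```

```bash
python3 -m pendant '[{"dx":-0.8,"dy":0,"dz":1.1,"twist":0},{"dx":-1.6,"dy":0,"dz":2.3,"twist":0},{"dx":-2.2,"dy":0,"dz":3.6,"twist":0},{"dx":-2.8,"dy":0,"dz":4.9,"twist":0},{"dx":-3.2,"dy":0,"dz":6.2,"twist":0},{"dx":-3.5,"dy":0,"dz":7.4,"twist":0},{"dx":-3.6,"dy":0,"dz":7.9,"twist":0},{"dx":-3.6,"dy":0,"dz":7.9,"twist":0}]' 0 20
python3 - <<'E'
from h import *
delta()
c=cam('top')
cv2.imwrite('pics/p3.png',cv2.resize(c['img'][140:250,160:300][...,::-1],(760,600),interpolation=2))
E
```

```text
time: 10.45
eef_pos: [0.6118, 0.0993, 0.0515]
tcp_rot: [0.047, 0.999, -0.0, -0.001]
contact_force: [-0.5, 0.5, -2.4]
opening: 0.252
finger_force: 22.0
tcp [0.6118 0.0993 0.0515] chest [ 0.0727 -0.0545  0.0515] yaw 174.6
```

View pics/p3.png

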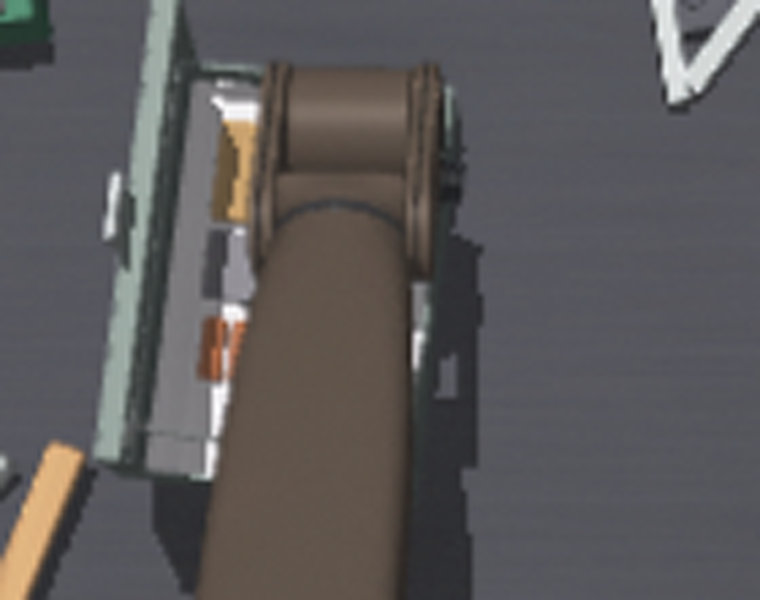

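The arm hides the bay in this view: the wrist covers (340,150) and clears the lid at (130,230). The tool is where the arc should end, so I'll release, hold, then rise.

```bash
python3 -m pendant '[{"dx":0,"dy":0,"dz":-0.1,"twist":0},{"dx":0,"dy":0,"dz":-0.1,"twist":0},{"dx":0,"dy":0,"dz":-0.2,"twist":0},{"dx":0,"dy":0,"dz":-0.2,"twist":0},{"dx":0,"dy":0,"dz":-0.2,"twist":0}]' 45 20
python3 -m pendant '[{"dx":0,"dy":0,"dz":-1,"twist":0},{"dx":0,"dy":0,"dz":-3,"twist":0},{"dx":0,"dy":0,"dz":-7,"twist":0},{"dx":0,"dy":0,"dz":-12,"twist":0},{"dx":0,"dy":0,"dz":-17,"twist":0},{"dx":0,"dy":-5,"dz":-22,"twist":0},{"dx":0,"dy":-10,"dz":-22,"twist":0},{"dx":0,"dy":-16,"dz":-22,"twist":0},{"dx":0,"dy":-20,"dz":-22,"twist":0},{"dx":0,"dy":-20,"dz":-22,"twist":0}]' 45
python3 - <<'E'
from h import *
delta()
c=cam('top');P=inv(c['P'].reshape(-1,3)).reshape(c['P'].shape)
cv2.imwrite('pics/p4.png',cv2.resize(c['img'][140:250,160:300][...,::-1],(760,600),interpolation=2))
m=((P>[-.142,-.092,.0595])&(P<[.142,-.018,.09])).all(-1); q=P[m]; print(len(q),q.min(0),q.max(0),np.median(q,0))
E
```

```text
time: 11.12
eef_pos: [0.6135, 0.099, 0.0553]
tcp_rot: [0.047, 0.999, -0.0, 0.001]
contact_force: [0.5, 0.6, 3.6]
opening: 0.452
finger_force: 1.7
time: 12.38
eef_pos: [0.5933, -0.1025, 0.2755]
tcp_rot: [0.049, 0.999, -0.0, 0.0]
contact_force: [-0.6, 0.3, 0.9]
opening: 0.45
finger_force: 0.0
tcp [ 0.5933 -0.1025  0.2755] chest [ 0.0732 -0.2572  0.2755] yaw 174.3
280 [-0.1391885  -0.08029789  0.05957712] [ 0.13837458 -0.01863197  0.08986698] [ 0.01079525 -0.05479143  0.06926886]
```

View pics/p4.png

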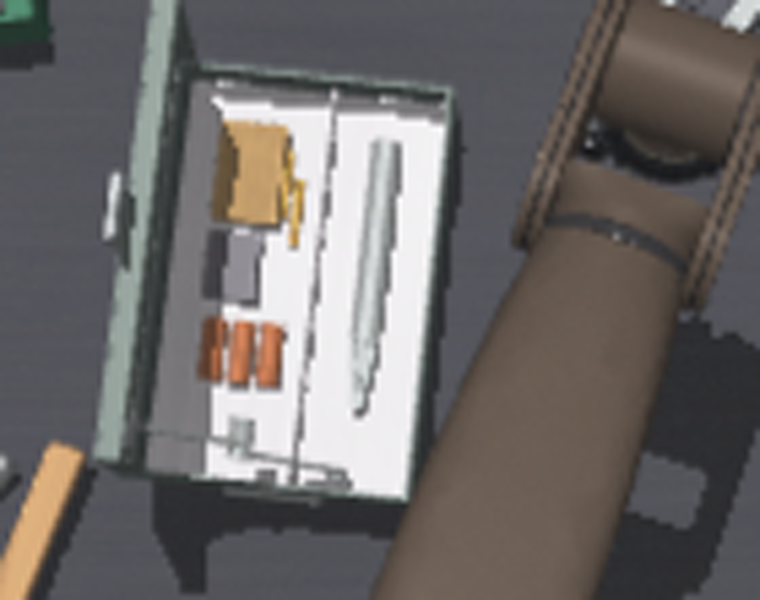

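The chisel lies flat in the bay at (375,270), with its top at about z 0.07. The fit puts its middle near x +0.011, y -0.055 in chest axes, which is inside the limits. Next is the knee: close the fingers, turn 90° and approach from in front of the barrel at (240,435).

```bash
python3 -c "
from h import *
delta((ch([-.118,-.035,.29]),90+YAW),(ch([-.118,-.035,.150]),90+YAW))"
```

```text
tcp [ 0.5935 -0.1009  0.2754] chest [ 0.0733 -0.2556  0.2754] yaw 174.4
[19.2  22.   -1.47] twist 89.8
[19.21 22.   12.53] twist 89.8
```

```bash
python3 -m pendant '[{"dx":2,"dy":2,"dz":-1.5,"twist":9},{"dx":4,"dy":4,"dz":-1.5,"twist":18},{"dx":6,"dy":6,"dz":-1.5,"twist":27},{"dx":8,"dy":8,"dz":-1.5,"twist":36},{"dx":10,"dy":10,"dz":-1.5,"twist":45},{"dx":12,"dy":12.5,"dz":-1.5,"twist":54},{"dx":14,"dy":15,"dz":-1.5,"twist":63},{"dx":16,"dy":17.5,"dz":-1.5,"twist":72},{"dx":18,"dy":20,"dz":-1.5,"twist":81},{"dx":19.2,"dy":22,"dz":-1.5,"twist":90}]' 0
python3 -m pendant '[{"dx":0,"dy":0,"dz":3,"twist":0},{"dx":0,"dy":0,"dz":7,"twist":0},{"dx":0,"dy":0,"dz":11,"twist":0},{"dx":0,"dy":0,"dz":13.8,"twist":0},{"dx":0,"dy":0,"dz":13.8,"twist":0}]'
python3 -c "
from h import *
delta((ch([-.118,.008,.135]),90+YAW))"
```

```text
time: 13.68
eef_pos: [0.4219, 0.1394, 0.29]
tcp_rot: [0.741, 0.672, 0.0, 0.0]
contact_force: [0.2, 0.3, 1.4]
opening: -0.001
finger_force: 0.0
time: 14.3
eef_pos: [0.4211, 0.1381, 0.1495]
tcp_rot: [0.739, 0.674, -0.002, -0.002]
contact_force: [0.9, -0.2, -0.1]
opening: 0.004
finger_force: 0.0
tcp [0.4211 0.1381 0.1495] chest [-0.1208 -0.0338  0.1495] yaw 84.7
[4.18 0.29 1.44] twist 0.1
```

```bash
python3 -m pendant '[{"dx":1,"dy":0.2,"dz":0.0,"twist":0},{"dx":1.8,"dy":0.2,"dz":0,"twist":0},{"dx":2.3,"dy":0.2,"dz":0.1,"twist":0},{"dx":2.8,"dy":0.2,"dz":0.4,"twist":0},{"dx":3.3,"dy":0.2,"dz":0.7,"twist":0},{"dx":3.8,"dy":0.2,"dz":1.1,"twist":0},{"dx":4.2,"dy":0.2,"dz":1.4,"twist":0},{"dx":4.2,"dy":0.2,"dz":1.4,"twist":0}]'
python3 - <<'E'
from h import *
delta()
for n in ('side','top'):
    c=cam(n); P=inv(c['P'].reshape(-1,3)).reshape(c['P'].shape)
    m=((P>[-.08,.05,.13])&(P<[.13,.14,.29])).all(-1)
    if n=='side':
        q=P[m]; a=np.polyfit(q[:,2]-.1,q[:,1],1); print('lid',len(q),np.arctan2(1,-a[0]),a)
        cv2.imwrite('pics/k1.png',cv2.resize(c['img'][190:330,130:330][...,::-1],(800,560),interpolation=2))
E
```

```text
time: 15.3
eef_pos: [0.429, 0.1791, 0.1368]
tcp_rot: [0.74, 0.673, -0.0, -0.0]
contact_force: [-0.4, -0.6, -0.9]
opening: 0.002
finger_force: 0.1
tcp [0.429  0.1791 0.1368] chest [-0.1167  0.0078  0.1368] yaw 84.6
lid 2350 1.45733642399304 [-0.11394929  0.10361256]
```

View pics/k1.png

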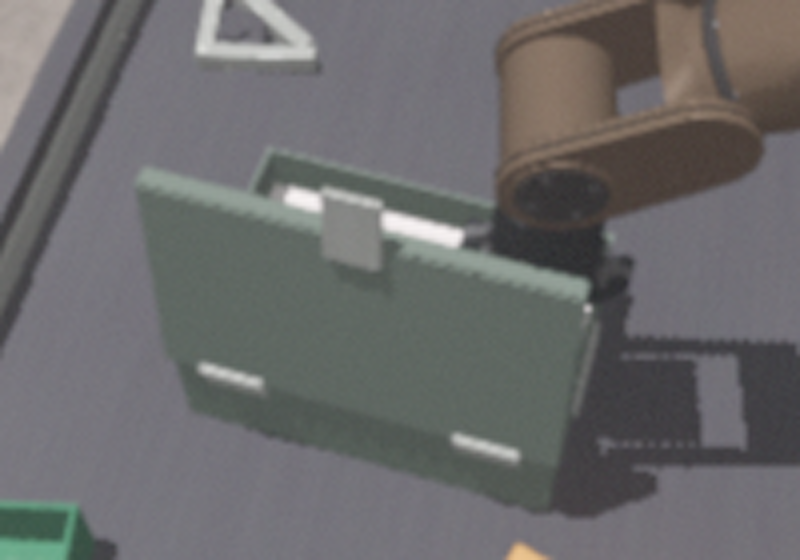

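The lid has gone down about 0.02 rad, which suggests the knee is folded by about 0.33. The wrist at (555,190) is clear of the lid. I'll push 12 mm more for margin.

```bash
python3 -m pendant '[{"dx":0.4,"dy":0,"dz":0.3,"twist":0},{"dx":0.8,"dy":0,"dz":0.6,"twist":0},{"dx":1.1,"dy":0,"dz":0.8,"twist":0},{"dx":1.1,"dy":0,"dz":0.8,"twist":0},{"dx":1.1,"dy":0,"dz":0.8,"twist":0}]'
cat > lid.py <<'E'
from h import *
c=cam('side'); P=inv(c['P'].reshape(-1,3)).reshape(c['P'].shape)
m=((P>[-.08,.0,.13])&(P<[.13,.14,.29])).all(-1)
q=P[m]; a=np.polyfit(q[:,2]-.1,q[:,1],1); print('lid',len(q),np.arctan2(1,-a[0]),a)
E
python3 lid.py
python3 -m pendant '[{"dx":-1,"dy":0,"dz":0,"twist":0},{"dx":-3,"dy":0,"dz":-1,"twist":0},{"dx":-5,"dy":0,"dz":-4,"twist":0},{"dx":-5,"dy":0,"dz":-9,"twist":0},{"dx":-5,"dy":0,"dz":-15,"twist":0},{"dx":-6,"dy":0,"dz":-21,"twist":0},{"dx":-7,"dy":0,"dz":-27,"twist":0},{"dx":-7,"dy":0,"dz":-27,"twist":0}]' 70
python3 lid.py
python3 - <<'E'
from h import *
delta()
c=cam('top');P=inv(c['P'].reshape(-1,3)).reshape(c['P'].shape)
m=((P>[-.15,-.09,.06])&(P<[-.1,.08,.2])).all(-1);q=P[m];print(q[np.argsort(q[:,2])][::max(1,len(q)//20)].round(3).tolist())
m=((P>[-.05,.04,.31])&(P<[.05,.14,.37])).all(-1);print('tab top',P[m].mean(0),P[m].min(0),P[m].max(0))
c=cam('side');P=inv(c['P'].reshape(-1,3)).reshape(c['P'].shape)
m=((P>[-.05,.04,.315])&(P<[.05,.14,.37])).all(-1);print('tab side',P[m].mean(0),P[m].min(0),P[m].max(0))
E
```

```text
time: 16.02
eef_pos: [0.4299, 0.1888, 0.128]
tcp_rot: [0.739, 0.673, -0.001, 0.001]
contact_force: [0.5, -5.5, -3.5]
opening: 0.0
finger_force: 2.6
lid 2667 1.373647367051053 [-0.19974355  0.10365722]
time: 17.08
eef_pos: [0.4256, 0.12, 0.4064]
tcp_rot: [0.74, 0.673, 0.006, 0.004]
contact_force: [-0.1, 0.9, -1.1]
opening: 0.702
finger_force: 0.0
lid 2673 1.373312404285453 [-0.2000919   0.10362685]
tcp [0.4247 0.1202 0.4027] chest [-0.1155 -0.0513  0.4027] yaw 84.6
[[-0.146, 0.031, 0.062], [-0.134, -0.03, 0.09], [-0.133, -0.034, 0.092], [-0.149, -0.071, 0.093], [-0.15, 0.049, 0.097], [-0.136, 0.017, 0.114], [-0.133, 0.017, 0.119], [-0.136, 0.009, 0.122], [-0.135, 0.026, 0.134], [-0.124, 0.031, 0.136], [-0.121, 0.043, 0.137], [-0.12, 0.031, 0.14], [-0.137, 0.044, 0.141], [-0.136, 0.029, 0.142], [-0.121, 0.038, 0.143], [-0.133, 0.04, 0.144], [-0.125, 0.033, 0.146], [-0.137, 0.036, 0.147], [-0.133, 0.035, 0.151], [-0.126, 0.035, 0.157], [-0.127, 0.038, 0.161], [-0.13, 0.054, 0.178], [-0.13, 0.046, 0.186], [-0.126, 0.045, 0.193]]
tab top [-0.00422824  0.05671224  0.34545692] [-0.02218965  0.05340284  0.3187477 ] [0.01652303 0.0615619  0.35966625]
tab side [-0.00058921  0.06213235  0.33441634] [-0.02054994  0.05340159  0.31519595] [0.02006688 0.06961395 0.35038484]
```

The lid is at 1.37 rad and stays there, and the knee has moved to about (y 0.035, z 0.145), so it is broken. Next I'll go above the tab.

```bash
python3 -c "
from h import *
delta((ch([-.002,.057,.40]),90+YAW))"
python3 -m pendant '[{"dx":2,"dy":-2,"dz":0,"twist":0},{"dx":5,"dy":-5,"dz":0,"twist":0},{"dx":8,"dy":-8,"dz":0,"twist":0},{"dx":10.8,"dy":-11.3,"dz":0,"twist":0},{"dx":10.8,"dy":-11.3,"dz":0,"twist":0},{"dx":10.8,"dy":-11.3,"dz":0,"twist":0}]' 70
python3 - <<'E'
from h import *
delta((ch([-.002,.057,.308]),90+YAW))
c=cam('side'); cv2.imwrite('pics/t1.png',cv2.resize(c['img'][170:290,130:290][...,::-1],(800,600),interpolation=2))
E
```

```text
tcp [0.4235 0.1202 0.3984] chest [-0.1167 -0.0513  0.3984] yaw 84.6
[10.84 11.46 -0.17] twist -0.0
time: 17.98
eef_pos: [0.3213, 0.2381, 0.3978]
tcp_rot: [0.739, 0.673, -0.001, -0.0]
contact_force: [0.5, 0.6, -0.3]
opening: 0.704
finger_force: 0.0
tcp [0.3213 0.2381 0.3978] chest [-0.2295  0.0565  0.3978] yaw 84.6
[ 0.06 22.77  8.93] twist -0.0
```

View pics/t1.png

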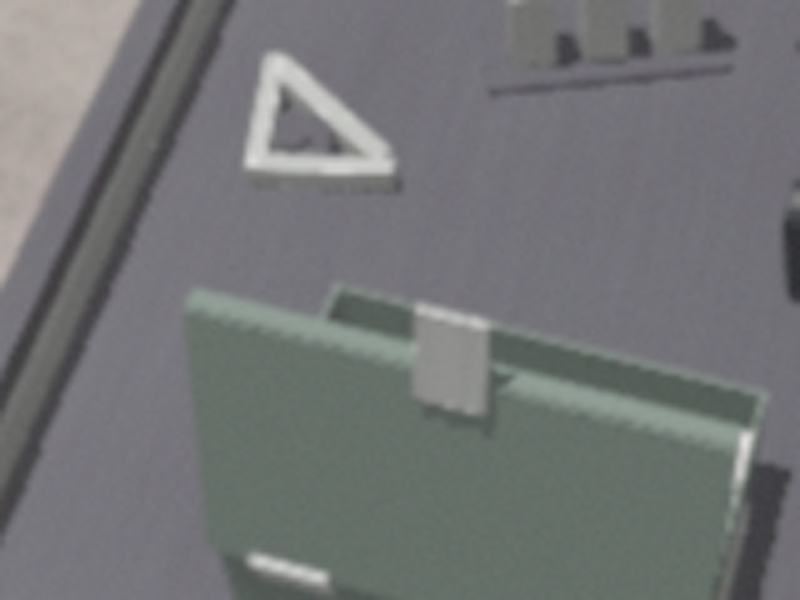

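I typed the sideways sign wrong, so the tool went clear to the chest's -x side; nothing was touched. The tab is at (452,355) and sits on the lid's outer face, so its centre plane is about 7 mm outward, which matches the 107 mm shut height. I'll correct and descend.

```bash
python3 -m pendant '[{"dx":0.4,"dy":4,"dz":0,"twist":0},{"dx":0.4,"dy":9,"dz":0,"twist":0},{"dx":0.4,"dy":14,"dz":0,"twist":0},{"dx":0.4,"dy":19,"dz":0,"twist":0},{"dx":0.4,"dy":22.8,"dz":0,"twist":0},{"dx":0.4,"dy":22.8,"dz":0,"twist":0},{"dx":0.4,"dy":22.8,"dz":0,"twist":0}]' 70
python3 - <<'E'
from h import *
delta((ch([-.001,.061,.309]),90+YAW))
E
```

```text
time: 18.9
eef_pos: [0.5489, 0.2198, 0.3985]
tcp_rot: [0.74, 0.672, -0.001, -0.001]
contact_force: [-0.0, 1.1, -0.0]
opening: 0.701
finger_force: 0.0
tcp [0.5489 0.2198 0.3985] chest [-0.0011  0.0596  0.3985] yaw 84.5
[0.14 0.03 8.95] twist -0.1
```

```bash
python3 -m pendant '[{"dx":0.1,"dy":0,"dz":3,"twist":0},{"dx":0.1,"dy":0,"dz":6,"twist":0},{"dx":0.1,"dy":0,"dz":8.9,"twist":0},{"dx":0.1,"dy":0,"dz":8.9,"twist":0},{"dx":0.1,"dy":0,"dz":8.9,"twist":0}]' 70
python3 -m pendant '[{"dx":0,"dy":0,"dz":0,"twist":0},{"dx":0,"dy":0,"dz":0,"twist":0},{"dx":0,"dy":0,"dz":0,"twist":0},{"dx":0,"dy":0,"dz":0,"twist":0},{"dx":0,"dy":0,"dz":0,"twist":0},{"dx":0,"dy":0,"dz":0,"twist":0}]' 0 25
python3 lid.py
python3 - <<'E'
from h import *
delta()
g0=np.array([.1+.007*np.sin(1.373)-.234*np.cos(1.373),.1+.234*np.sin(1.373)+.007*np.cos(1.373)])
for t in np.arange(1.37,-.01,-.06):
    g=np.array([.1+.007*np.sin(t)-.234*np.cos(t),.1+.234*np.sin(t)+.007*np.cos(t)])
    print(round(t,2),'dx %.1f dz %.1f'%tuple((g-g0)*[100,-100]))
E
```

```text
time: 19.52
eef_pos: [0.549, 0.2219, 0.3122]
tcp_rot: [0.74, 0.673, 0.001, 0.001]
contact_force: [0.8, -1.2, -0.3]
opening: 0.699
finger_force: 0.0
time: 20.27
eef_pos: [0.5485, 0.222, 0.3128]
tcp_rot: [0.74, 0.673, 0.0, -0.0]
contact_force: [-5.8, -0.1, 5.1]
opening: 0.461
finger_force: 27.6
lid 2684 1.3735821874356628 [-0.19981133  0.10357814]
tcp [0.5485 0.222  0.3128] chest [-0.0018  0.0617  0.3128] yaw 84.6
1.37 dx -0.1 dz 0.0
1.31 dx -1.4 dz 0.3
1.25 dx -2.8 dz 0.7
1.19 dx -4.1 dz 1.1
1.13 dx -5.4 dz 1.6
1.07 dx -6.7 dz 2.2
1.01 dx -7.9 dz 2.9
0.95 dx -9.1 dz 3.6
0.89 dx -10.3 dz 4.5
0.83 dx -11.4 dz 5.3
0.77 dx -12.4 dz 6.3
0.71 dx -13.4 dz 7.3
0.65 dx -14.3 dz 8.4
0.59 dx -15.1 dz 9.5
0.53 dx -15.9 dz 10.6
0.47 dx -16.6 dz 11.9
0.41 dx -17.3 dz 13.1
0.35 dx -17.8 dz 14.4
0.29 dx -18.3 dz 15.7
0.23 dx -18.7 dz 17.1
0.17 dx -19.0 dz 18.4
0.11 dx -19.3 dz 19.8
0.05 dx -19.4 dz 21.2
-0.01 dx -19.5 dz 22.6
```

The opening is 39 mm, so the tab is held. I'll lower along the arc.

```bash
python3 -m pendant '[{"dx":-0.6,"dy":0,"dz":0.1,"twist":0},{"dx":-1.4,"dy":0,"dz":0.3,"twist":0},{"dx":-2.1,"dy":0,"dz":0.5,"twist":0},{"dx":-2.8,"dy":0,"dz":0.7,"twist":0},{"dx":-3.5,"dy":0,"dz":0.9,"twist":0},{"dx":-4.1,"dy":0,"dz":1.1,"twist":0},{"dx":-4.8,"dy":0,"dz":1.3,"twist":0},{"dx":-5.4,"dy":0,"dz":1.6,"twist":0},{"dx":-6.1,"dy":0,"dz":1.9,"twist":0},{"dx":-6.7,"dy":0,"dz":2.2,"twist":0}]' 0 25
sed -i 's/\[-.08,.0,.13\])&(P<\[.13,.14,.29\]/[-.1,-.1,.115])\&(P<[-.05,.14,.29]/' lid.py; python3 lid.py
```

```text
time: 21.58
eef_pos: [0.5421, 0.1552, 0.2904]
tcp_rot: [0.74, 0.673, 0.0, -0.0]
contact_force: [-6.2, 0.7, 5.1]
opening: 0.462
finger_force: 28.1
lid 1038 1.0666036359225264 [-0.551759    0.10477976]
```

```bash
python3 -m pendant '[{"dx":-0.6,"dy":0,"dz":0.3,"twist":0},{"dx":-1.2,"dy":0,"dz":0.7,"twist":0},{"dx":-2.4,"dy":0,"dz":1.4,"twist":0},{"dx":-3.6,"dy":0,"dz":2.3,"twist":0},{"dx":-4.7,"dy":0,"dz":3.1,"twist":0},{"dx":-5.7,"dy":0,"dz":4.1,"twist":0},{"dx":-6.7,"dy":0,"dz":5.1,"twist":0},{"dx":-7.6,"dy":0,"dz":6.2,"twist":0},{"dx":-8.4,"dy":0,"dz":7.3,"twist":0},{"dx":-9.2,"dy":0,"dz":8.4,"twist":0}]' 0 25
python3 lid.py
```

```text
time: 22.88
eef_pos: [0.5332, 0.0626, 0.2043]
tcp_rot: [0.74, 0.673, -0.001, -0.0]
contact_force: [-3.4, -0.6, 0.2]
opening: 0.461
finger_force: 25.1
lid 1028 0.5983438953145378 [-1.46690302  0.09375991]
```

```bash
python3 -m pendant '[{"dx":-0.4,"dy":0,"dz":0.6,"twist":0},{"dx":-0.7,"dy":0,"dz":1.3,"twist":0},{"dx":-1.4,"dy":0,"dz":2.5,"twist":0},{"dx":-1.9,"dy":0,"dz":3.8,"twist":0},{"dx":-2.4,"dy":0,"dz":5.1,"twist":0},{"dx":-2.8,"dy":0,"dz":6.5,"twist":0},{"dx":-3.1,"dy":0,"dz":7.8,"twist":0},{"dx":-3.4,"dy":0,"dz":9.2,"twist":0},{"dx":-3.4,"dy":0,"dz":9.8,"twist":0},{"dx":-3.5,"dy":0,"dz":10.3,"twist":0}]' 0 25
cat > tab.py <<'E'
from h import *
for n in('side','top'):
    c=cam(n);P=inv(c['P'].reshape(-1,3)).reshape(c['P'].shape)
    for x0,x1 in((-.14,-.08),(.07,.14)):
        m=((P>[x0,-.09,.08])&(P<[x1,.08,.2])).all(-1);q=P[m]
        if len(q)>20: a=np.polyfit(q[:,1],q[:,2],1);print(n,x0,len(q),'slope',a.round(4))
E
python3 tab.py
```

```text
time: 24.18
eef_pos: [0.5299, 0.0288, 0.1006]
tcp_rot: [0.74, 0.673, -0.001, -0.001]
contact_force: [-4.6, 0.1, -1.4]
opening: 0.461
finger_force: 25.5
side -0.14 991 slope [-0.0562  0.1091]
side 0.07 1046 slope [-0.0577  0.1089]
top -0.14 488 slope [-0.0529  0.1084]
top 0.07 729 slope [-0.0497  0.1082]
```

```bash
python3 -m pendant '[{"dx":0,"dy":0,"dz":0.4,"twist":0},{"dx":0,"dy":0,"dz":0.8,"twist":0},{"dx":-0.1,"dy":0,"dz":1.1,"twist":0},{"dx":-0.1,"dy":0,"dz":1.4,"twist":0},{"dx":-0.1,"dy":0,"dz":1.5,"twist":0},{"dx":-0.1,"dy":0,"dz":1.5,"twist":0}]' 0 25
python3 tab.py
```

```text
time: 25.02
eef_pos: [0.5299, 0.028, 0.0873]
tcp_rot: [0.74, 0.673, -0.001, -0.001]
contact_force: [-8.9, -0.5, 5.3]
opening: 0.461
finger_force: 26.3
side -0.14 953 slope [0.0008 0.1034]
side 0.07 1015 slope [0.0003 0.1033]
top -0.14 479 slope [0.0009 0.1029]
top 0.07 730 slope [0.0002 0.1029]
```

Shut. I'll release, rise straight up and check.

```bash
python3 -m pendant '[{"dx":0,"dy":0,"dz":0,"twist":0},{"dx":0,"dy":0,"dz":0,"twist":0},{"dx":0,"dy":0,"dz":0,"twist":0},{"dx":0,"dy":0,"dz":0,"twist":0},{"dx":0,"dy":0,"dz":0,"twist":0}]' 75 25
python3 -m pendant '[{"dx":0,"dy":0,"dz":-2,"twist":0},{"dx":0,"dy":0,"dz":-5,"twist":0},{"dx":0,"dy":0,"dz":-9,"twist":0},{"dx":0,"dy":0,"dz":-13,"twist":0},{"dx":0,"dy":0,"dz":-17,"twist":0},{"dx":0,"dy":0,"dz":-20,"twist":0},{"dx":0,"dy":0,"dz":-20,"twist":0},{"dx":0,"dy":0,"dz":-20,"twist":0}]'
python3 tab.py
```

```text
time: 25.75
eef_pos: [0.5306, 0.0276, 0.0863]
tcp_rot: [0.74, 0.673, 0.0, 0.0]
contact_force: [-0.1, 0.6, -0.9]
opening: 0.752
finger_force: 0.0
time: 26.75
eef_pos: [0.53, 0.0277, 0.2849]
tcp_rot: [0.74, 0.673, -0.001, -0.001]
contact_force: [0.0, 1.2, -0.4]
opening: 0.749
finger_force: 0.0
side -0.14 954 slope [0.0013 0.1033]
side 0.07 1009 slope [0.0006 0.1033]
top -0.14 427 slope [0.014  0.1025]
top 0.07 513 slope [0.0039 0.1027]
```

```bash
python3 -c "
from plant import ctrl
print(ctrl.sign_off())"
```

```text
the job is handed in; nothing more can be done
None
```

The chisel was laid flat and released in the front bay, the stay's knee was broken, the lid was lowered until shut, and the job is handed in at about 27 s; no verdict was returned.

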